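# Put the balance's calibration kit back in its case

## Task

Put the balance's calibration kit away: set each of the three knobbed steel weights upright, without dropping it, in the round recess of its own size (largest in the widest, smallest in the narrowest), and lay the black lifting fork flat in the long slot, all resting on the bottom of their recesses. The spacer tube and the levelling foot do not belong to the kit: leave them where they stand.

Things in the scene. Friction and masses are not known exactly. Their poses are not given: they have to be found in the camera images.
- weight_large: Largest calibration weight: bare steel upright cylinder, diameter 46 mm, 36 mm high, with a knob (diameter 20 mm) on a short neck on top, 47 mm high overall; about 500 g; stands on the table. Origin: centre of its underside, z up along its axis.
- weight_medium: Middle-sized calibration weight: bare steel upright cylinder, diameter 33 mm, 27 mm high, with a knob (diameter 16 mm) on a short neck on top, 38 mm high overall; about 200 g; stands on the table. Origin: centre of its underside, z up along its axis.
- weight_small: Smallest calibration weight: bare steel upright cylinder, diameter 24 mm, 26 mm high, with a knob (diameter 12 mm) on a short neck on top, 37 mm high overall; about 100 g; stands on the table. Origin: centre of its underside, z up along its axis.
- lifting_fork: Lifting fork for the weights: black plastic bar lying flat, 80 mm long (x), 20 mm thick (z), 35 g. Handle 16 mm wide from x = -40 to +12 mm, then a crosspiece and two prongs, 22 mm over their outsides, to x = +40. Origin: middle of the length, on the underside, under the handle (pinch it there across the 16 mm); x towards the prongs, z up.
- pocket_large: Insert for the largest weight: fixed grey foam block 104 x 70 x 24 mm with a round recess of 58 mm diameter 10 mm deep in its top (white floor). Four such blocks lie 2 by 2 (105 mm apart along x, 71 along y) in a low wooden case, rim 26 mm above the table, places changing. Origin: centre of underside, 6 mm above the table; recess floor 14 mm, top 24 mm above it. x: long side, z up.
- pocket_medium: Insert for the middle-sized weight: fixed grey foam block 104 x 70 x 24 mm with a round recess of 44 mm diameter 10 mm deep in its top (white floor). Four such blocks lie 2 by 2 (105 mm apart along x, 71 along y) in a low wooden case, rim 26 mm above the table, places changing. Origin: centre of underside, 6 mm above the table; recess floor 14 mm, top 24 mm above it. x: long side, z up.
- pocket_small: Insert for the smallest weight: fixed grey foam block 104 x 70 x 24 mm with a round recess of 33 mm diameter 10 mm deep in its top (white floor). Four such blocks lie 2 by 2 (105 mm apart along x, 71 along y) in a low wooden case, rim 26 mm above the table, places changing. Origin: centre of underside, 6 mm above the table; recess floor 14 mm, top 24 mm above it. x: long side, z up.
- pocket_fork: Fork insert: fixed grey foam block 104 x 70 x 24 mm with a slot 92 (x) by 34 mm (y), 10 mm deep in its top (white floor). Four such blocks lie 2 by 2 (105 mm apart along x, 71 along y) in a low wooden case, rim 26 mm above the table, places changing. Origin: centre of underside, 6 mm above the table; recess floor 14 mm, top 24 mm above it. x: long side, z up. Either way round will do.
- spacer_tube: Look-alike, to be left standing: steel spacer tube, diameter 33 mm, 30 mm high, open bore of 17 mm right through, no knob. Origin: centre of its underside, z up.
- levelling_foot: Look-alike, to be left standing: levelling foot of a balance, a flat steel disc (diameter 42 mm, 10 mm high) with a thin upright stud (diameter 8 mm, top at 42 mm). Origin: centre of its underside, z up.
Not all that is in view belongs to the job. What is shaped like the weight_large but green or orange is not meant.

How it is judged:
At the end, for the whole second after the job is handed in: Weights upright (0.15 rad) and fork along its slot (0.35 rad), each at rest on the floor of its own recess (height within 4 mm), centred within 10 mm (fork 12 mm); spacer tube and levelling foot within 20 mm of where they stood (horizontal distance between weight_large and pocket_large below 0.01 m and z of weight_large in the frame of pocket_large between 0.01 and 0.018 m and angle between each of weight_large, weight_medium, weight_small, lifting_fork's own z axis and vertical below 0.15 rad and linear speed of each of weight_large, weight_medium, weight_small, lifting_fork below 0.02 m/s and horizontal distance between weight_medium and pocket_medium below 0.01 m and z of weight_medium in the frame of pocket_medium between 0.01 and 0.018 m and horizontal distance between weight_small and pocket_small below 0.01 m and z of weight_small in the frame of pocket_small between 0.01 and 0.018 m and horizontal distance between lifting_fork and pocket_fork below 0.012 m and z of lifting_fork in the frame of pocket_fork between 0.01 and 0.018 m and angle between the x axis of lifting_fork and the x axis of pocket_fork, either way round below 0.35 rad and distance of each of spacer_tube, levelling_foot from where it was at the start of the episode below 0.02 m); the robot touches nothing.
It fails at once if the spacer tube is moved more than 20 mm from where it stood (distance of spacer_tube from where it was at the start of the episode above 0.02 m).
It fails at once if the levelling foot is moved more than 20 mm from where it stood (distance of levelling_foot from where it was at the start of the episode above 0.02 m).
It fails at once if the weight large is dropped (falls freely, touched by no finger, faster than 0.55 m/s: about 15 mm of fall) (linear speed of weight_large above 0.55 m/s and contact force between weight_large and the fingers below 0.05 N).
It fails at once if the weight medium is dropped (falls freely, touched by no finger, faster than 0.55 m/s: about 15 mm of fall) (linear speed of weight_medium above 0.55 m/s and contact force between weight_medium and the fingers below 0.05 N).
It fails at once if the weight small is dropped (falls freely, touched by no finger, faster than 0.55 m/s: about 15 mm of fall) (linear speed of weight_small above 0.55 m/s and contact force between weight_small and the fingers below 0.05 N).
It also fails if it takes over 102 s, if anything falls off the work surface, if the arm or the gripper's body presses on something with over 40 N, if the wrist force passes 120 N, or if a joint passes its speed limit or range.

## Robot

A 6-joint arm with a two-finger parallel gripper is mounted at the origin on the work surface. World frame = base frame: x ahead of the robot, y to its left, z up, the work surface at z = 0. Lengths are in m, angles in rad, forces in N, time in s.
With the tool pointing down it reaches from about 0.375 to 0.975 m from the base axis. Payload 3.8 kg.
Tool frame: the origin (TCP) lies midway between the tips of the shut fingers; the grasp point (between the pads) lies bot.pinch_z behind it (bot.pinch_z is the distance from the TCP to the grasp point, in m); z points along the fingers, y is the direction in which the jaws open and shut (so a half turn about z gives the same grasp; the last joint's range is limited). The gripper opens to 85 mm and grips with 20 to 120 N. Pads are 22 mm wide; open, the fingers measure 114 mm over their backs; the gripper's body (76 mm by 85 mm) begins 54 mm behind the grasp point. The pads swing forward as they close: fully open they stand 13 mm farther back than shut.
Start: joints at [1.088, 0.264, 1.604, -0, 1.274, -0.037], TCP at [0.291, 0.609, 0.231] pointing down, gripper open.
Joint ranges: [-2.63, 2.63], [-0.94, 2.18], [0.31, 2.57], [-1.31, 4.45], [0, 2.66], [-2.55, 2.55]. Speed limits (rad/s): [2.57, 2.57, 3.14, 3.14, 3.14, 3.14].

## Interface

Orientations are given as a unit quaternion [w, x, y, z].
In Python, from plant import bot gives the robot as it stands. The module is installed in compiled form; this text tells all that it offers.
- The arm moves only by the shell command python3 -m pendant 'ROWS' [FORCE]. ROWS is JSON, a list of rows, each a list of 7 numbers: the shift along the tool's x, y, z in m, then the turn, a rotation vector about the tool's x, y, z in rad, then the opening, from 0 (shut) to 1 (fully open). In form: [[dx, dy, dz, ax, ay, az, grip], ...]. A call has exactly 8 rows; each row is the pose to reach, as a shift and turn from the pose commanded when the call began, along the tool's axes at that moment; what a row does not reach only later rows make up. A row lasts 1/12 s, in which the tool goes at most 41.7 mm and 7.16 degrees, less where a joint would pass 70% of its speed; a pose out of reach is approached as far as the arm can. A call with a gripper value outside its range is refused whole. The fingers move at their own pace and stop on an object; FORCE is the grip in N (left out, the last holds). Time passes only in rows, so rows that repeat a pose let the fingers close, or fill a call up. It gives the time, the measured TCP pose, the force and the opening at its end, in the units of the state.
- bot.state(): the state, without advancing time (a new reading comes with each control period).
- bot.grab_frame(name): name is "scene" or "side" or "wrist"; returns the picture (384x512x3 uint8, blue, green, red); there is no depth.
- bot.get_calibration(name): a dict with "fx", "fy", "cx", "cy" (pixels), "world_from_camera" (4x4, takes a point from camera to world coordinates). Camera axes: x right, y up, looking along -z (the intrinsics and any distortion apply to the point x, -y, -z); pixel columns grow to the right and rows downward; lengths in m; the calibration is good to about 2 mm. A picture is of the moment at which its call begins: read the wrist's pose just before it. get_calibration takes no time and is no camera call; for the wrist camera it gives the pose at the moment of the call.
- bot.sign_off(): hands the job in, once; it reports no verdict.
Trained networks look in the newest picture that a camera, given by its name, has taken for a name from the list of things; names that differ only in an ending like _2 or _b are one class to them, and where a whole thing is asked for, a point or a joint stands for the part that bears it (a point fixed in the world has none). Each returns a list of dicts, best first, with "score" (0 to 1); they miss things now and then, are a little off and sometimes report something else, mostly with a low value. They report only what shows in the picture. A call takes as long as a camera call. They do not tell look-alikes from the thing itself.
- bot.spot_in(camera, name): "location" ([x, y, z] in m, in the coordinates of the camera as it stood for that picture, good to about 4 mm: the middle of the surface that is visible of it).
- bot.cut_out(camera, name): "pixels" (384x512 bool, what is visible of it).
The state is a dict: "clock": time; "joint_pos": joint angles; "qvel": joint speeds; "tau": joint torques, N m; "position": TCP position; "tcp_rot": TCP orientation; "ft_force": force on the tool from outside, world axes, zero at the start; "wrist_torque": the same for the moment, N m; "grip_width": finger opening in m.
Only numpy, scipy, OpenCV 4.12 (cv2) and the standard library are available. Lean on these libraries where they do the work, as an engineer would, in place of code of your own. Each camera call takes 0.05 s, during which the arm holds its last target. There are 200 camera calls.

## Working session

There is one attempt and no reset: what is moved stays moved. The work goes in short steps, Python scripts to look and compute and a shell command to move; the robot and the scene stay as the last step left them, time stands still between calls to the robot, and variables do not carry over. Pictures are saved under pics/ and viewed, about 12 in all and at most 16, crops included, and the job is handed in when it is done.

```bash
mkdir -p pics; cat > h.py <<'E'
import numpy as np, cv2
from plant import bot
N=["weight_large","weight_medium","weight_small","lifting_fork","pocket_large","pocket_medium","pocket_small","pocket_fork","spacer_tube","levelling_foot"]
def w(c,p): 
    T=np.array(bot.get_calibration(c)["world_from_camera"]); return T[:3,:3]@np.array(p)+T[:3,3]
def ray(c,u,v,z,T=None):
    K=bot.get_calibration(c); T=np.array(K["world_from_camera"]) if T is None else T
    d=T[:3,:3]@np.array([(u-K["cx"])/K["fx"],-(v-K["cy"])/K["fy"],-1]); o=T[:3,3]
    return (o+d*(z-o[2])/d[2])[:2]
def proj(c,p):
    K=bot.get_calibration(c); T=np.array(K["world_from_camera"]); q=T[:3,:3].T@(np.array(p)-T[:3,3])
    return K["cx"]+K["fx"]*q[0]/-q[2], K["cy"]-K["fy"]*q[1]/-q[2]
E
python3 - <<'E'
from h import *
print(bot.pinch_z, {k:np.round(v,3) for k,v in bot.state().items()})
for c in ["scene","side","wrist"]:
    im=bot.grab_frame(c); cv2.imwrite(f"pics/{c}0.png",im)
    K=bot.get_calibration(c); print(c,{k:np.round(v,3).tolist() for k,v in K.items()})
    if c!="wrist":
      for n in N:
        print(n,[(round(r["score"],2),np.round(w(c,r["location"]),3).tolist(),np.round(proj(c,w(c,r["location"]))).tolist()) for r in bot.spot_in(c,n)][:4])
E
```

```text
0.0187 {'clock': np.float64(0.0), 'joint_pos': array([ 1.088,  0.265,  1.605,  0.   ,  1.274, -0.037]), 'qvel': array([ 0.   ,  0.001,  0.001,  0.001,  0.001, -0.   ]), 'tau': array([ 3.0000e-03, -5.1512e+01, -3.6730e+01,  0.0000e+00,  1.3000e-02,
        0.0000e+00]), 'position': array([0.291, 0.608, 0.23 ]), 'tcp_rot': array([-0.   ,  0.221,  0.975, -0.001]), 'ft_force': array([0.014, 0.415, 0.207]), 'wrist_torque': array([ 0.004,  0.003, -0.015]), 'grip_width': np.float64(0.085)}
scene {'fx': 372.892, 'fy': 372.892, 'cx': 251.721, 'cy': 191.166, 'world_from_camera': [[0.502, -0.613, 0.61, 1.037], [0.865, 0.363, -0.347, -0.314], [-0.008, 0.702, 0.713, 0.692], [0.0, 0.0, 0.0, 1.0]]}
weight_large [(0.71, [0.456, 0.237, 0.041], [322.0, 155.0]), (0.67, [0.425, 0.138, 0.036], [285.0, 162.0]), (0.62, [0.368, 0.192, 0.037], [290.0, 143.0]), (0.54, [0.366, 0.276, 0.037], [314.0, 134.0])]
weight_medium [(0.73, [0.596, -0.336, 0.029], [132.0, 294.0])]
weight_small [(0.6, [0.438, -0.249, 0.029], [148.0, 223.0]), (0.4, [0.583, 0.027, 0.03], [283.0, 218.0])]
lifting_fork [(0.69, [0.449, 0.38, 0
[... 1086 characters left out ...]
(0.77, [0.479, 0.044, 0.03], [247.0, 194.0])]
pocket_medium [(0.79, [0.574, -0.042, 0.031], [294.0, 204.0]), (0.43, [0.584, -0.347, 0.03], [362.0, 292.0])]
pocket_small [(0.75, [0.581, 0.029, 0.031], [286.0, 189.0])]
pocket_fork [(0.93, [0.472, -0.031, 0.031], [253.0, 210.0]), (0.25, [0.449, 0.377, 0.011], [208.0, 147.0])]
spacer_tube [(0.76, [0.552, -0.229, 0.025], [319.0, 257.0]), (0.36, [0.577, -0.044, 0.03], [296.0, 205.0])]
levelling_foot [(0.47, [0.586, 0.347, 0.011], [251.0, 145.0])]
wrist {'fx': 301.983, 'fy': 301.983, 'cx': 254.574, 'cy': 190.667, 'world_from_camera': [[0.431, -0.855, -0.288, 0.217], [0.902, 0.409, 0.137, 0.645], [0.001, -0.319, 0.948, 0.374], [0.0, 0.0, 0.0, 1.0]]}
```

View pics/scene0.png

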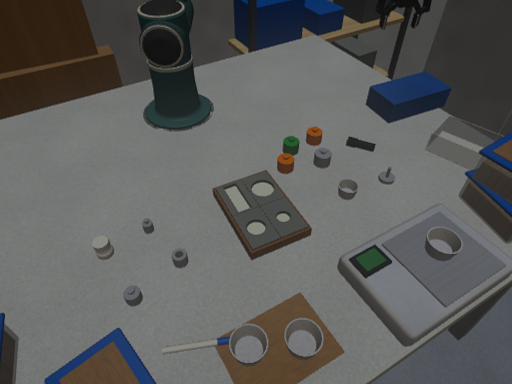

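View pics/side0.png

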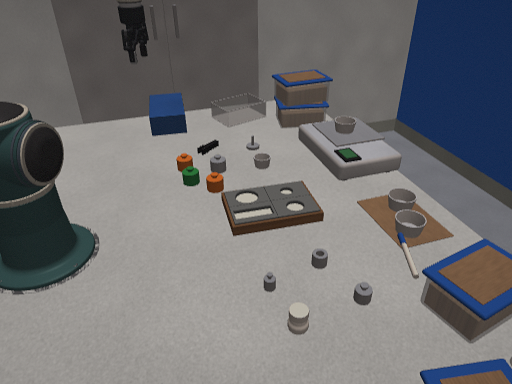

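View pics/wrist0.png

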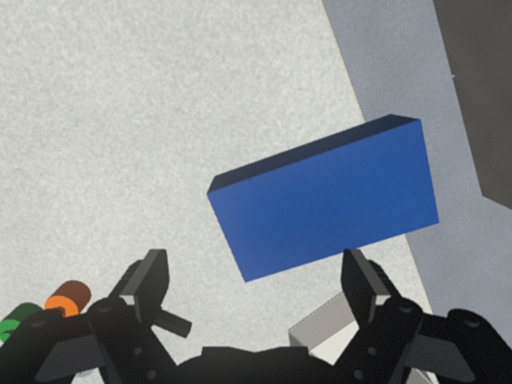

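```bash
python3 -m pendant '[[-0.22,-0.205,0,0,0,0,1],[-0.22,-0.205,0,0,0,0,1],[-0.22,-0.205,0,0,0,0,1],[-0.22,-0.205,0,0,0,0,1],[-0.22,-0.205,0,0,0,0,1],[-0.22,-0.205,0,0,0,0,1],[-0.22,-0.205,0,0,0,0,1],[-0.22,-0.205,0,0,0,0,1]]' 60
cat >> h.py <<'E'
from scipy.optimize import least_squares
def cyl(d,z0,z1): 
    a=np.linspace(0,2*np.pi,40); return [[d/2*np.cos(t),d/2*np.sin(t),z] for z in (z0,z1) for t in a]
def box(x0,x1,y,z): return [[a,b,c] for a in (x0,x1) for b in (-y,y) for c in (0,z)]
M={"weight_large":[cyl(.046,0,.036),cyl(.020,.040,.047)],"weight_medium":[cyl(.033,0,.027),cyl(.016,.031,.038)],
"weight_small":[cyl(.024,0,.026),cyl(.012,.03,.037)],"lifting_fork":[box(-.04,.04,.0085,.02),box(.012,.04,.011,.02)]}
def fit(c,n,mask,p0):
    """refine x,y(,yaw) of a model by silhouette moments"""
    K=bot.get_calibration(c); T=np.array(K["world_from_camera"])
    def mom(m): 
        q=cv2.moments(m.astype(np.uint8),True); A=q["m00"]; return np.array([q["m10"]/A,q["m01"]/A]),np.array([q["mu20"],q["mu11"],q["mu02"]])/A
    def ren(p):
        y=p[2] if len(p)>2 else 0; R=np.array([[np.cos(y),-np.sin(y),0],[np.sin(y),np.cos(y),0],[0,0,1]])
        im=np.zeros((384*4,512*4),np.uint8)
        for part in M[n]:
            X=np.array(part)@R.T+[p[0],p[1],0]; q=(X-T[:3,3])@T[:3,:3]
            uv=np.c_[K["cx"]+K["fx"]*q[:,0]/-q[:,2],K["cy"]-K["fy"]*q[:,1]/-q[:,2]]
            cv2.fillConvexPoly(im,cv2.convexHull(np.round(uv*4+1.5).astype(np.int32)),1)
        c_,s=mom(im); return c_/4-.375,s/16
    c0,s0=mom(mask)
    def f(p):
        a,b=ren(p); return np.r_[a-c0,(b-s0)/10 if len(p)>2 else []]
    r=least_squares(f,p0,diff_step=None,x_scale=.01,method="lm",epsfcn=None) if 0 else None
    p=np.array(p0,float)
    for _ in range(6):
        f0=f(p); J=np.array([(f(p+d)-f(p-d))/(2*abs(d).max()) for d in np.diag([.003,.003,.05][:len(p)])]).T
        p=p-np.linalg.lstsq(J,f0,rcond=None)[0]
    return p,np.abs(f(p)).max(),(mask.sum(),)
def near(c,n,guess,view):
    """cut-out nearest to the guessed place"""
    best=[(np.hypot(*(np.array(np.nonzero(r["pixels"])).mean(1)[::-1]-proj(c,guess))),r) for r in bot.cut_out(c,n)]
    return min(best,key=lambda t:t[0])[1]["pixels"] if best else None
E
sed -i '/r=least_squares/d' h.py
python3 - <<'E'
from h import *
im=bot.grab_frame("wrist"); cv2.imwrite("pics/w1.png",im)
print(np.round(bot.state()["position"],4))
for n,g in [("weight_large",[.452,.233,.03]),("lifting_fork",[.449,.38,.015])]:
    m=near("wrist",n,g,0)
    print(n,proj("wrist",g), None if m is None else fit("wrist",n,m,g[:2]+([-.5] if "fork" in n else [])))
    if m is not None: im[cv2.morphologyEx(m.astype(np.uint8),cv2.MORPH_GRADIENT,np.ones((2,2)))>0]=(0,0,255)
cv2.imwrite("pics/w1m.png",cv2.resize(im,None,fx=1.5,fy=1.5))
print("cup",ray("scene",347,187,.02))
E
```

```text
clock: 1.82
position: [0.4026, 0.3243, 0.2314]
tcp_rot: [0.001, 0.223, 0.975, -0.001]
ft_force: [0.2, 0.1, -0.4]
grip_width: 0.0857
[0.4025 0.3253 0.2315]
weight_large (np.float64(203.54215573422775), np.float64(229.69747051450824)) (array([0.45063082, 0.24838101]), np.float64(0.009240093634844015), (np.int64(1278),))
lifting_fork (np.float64(307.51008941645784), np.float64(176.38260029960065)) (array([0.44974662, 0.38903031, 0.58546078]), np.float64(3.27428395720585), (np.int64(918),))
cup [0.57257859 0.22969042]
```

View pics/w1m.png

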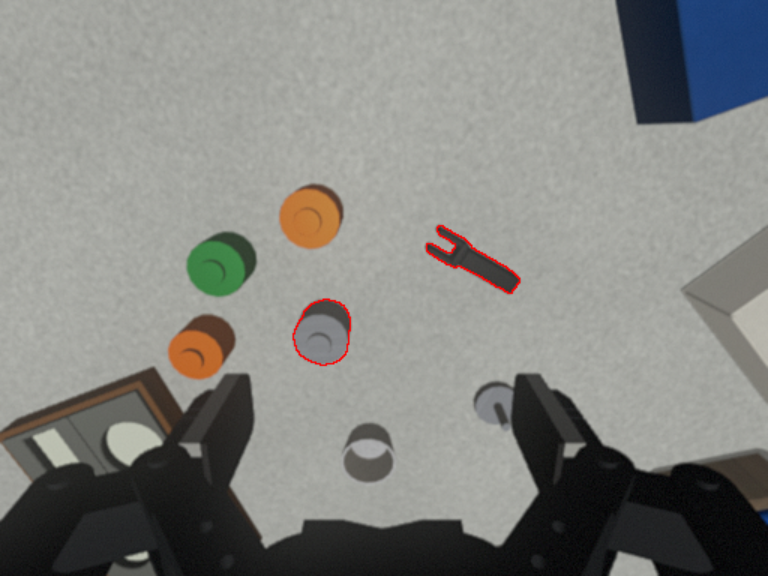

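```bash
cat > look.py <<'E'
from h import *
G={"weight_large":[.452,.243,.03],"weight_medium":[.591,-.335,.03],"weight_small":[.435,-.25,.03],"lifting_fork":[.449,.388,.015]}
for c in ["scene","side"]:
    im=bot.grab_frame(c)
    for n,g in G.items():
        m=near(c,n,g,0)
        if m is not None:
            r=fit(c,n,m,g[:2]+([.55] if "fork" in n else [])); print(c,n,np.round(r[0],4),round(r[1],2),r[2])
    for n in N[4:8]:
        L=bot.cut_out(c,n)
        for q in L[:1]:
            v,u=np.nonzero(q["pixels"]); P=np.array([ray(c,a,b,.030) for a,b in zip(u[::3],v[::3])]).astype(np.float32)
            R=cv2.minAreaRect(P*1000)
            wm=q["pixels"]&(im.min(2)>150); vv,uu=np.nonzero(wm)
            print(c,n,round(q["score"],2),np.round(P.mean(0),4),"rect",np.round(R[0]),np.round(R[1]),round(R[2],1),"white",len(uu),np.round(ray(c,uu.mean(),vv.mean(),.020),4) if len(uu) else None)
E
python3 look.py; python3 -c "
from h import *
a=ray('wrist',288,157,.02);b=ray('wrist',343,191,.02);d=a-b;print(a,b,(a+b)/2,np.hypot(*d),np.arctan2(d[1],d[0]))"
```

```text
scene weight_large [0.4465 0.2461] 0.0 (np.int64(313),)
scene weight_medium [ 0.5894 -0.3378] 0.01 (np.int64(301),)
scene lifting_fork [0.4431 0.3846 0.632 ] 0.36 (np.int64(245),)
scene pocket_large 0.93 [0.4743 0.0355] rect [472.  36.] [ 69. 103.] 88.7 white 0 None
scene pocket_medium 0.61 [ 0.5758 -0.0421] rect [574. -42.] [ 75. 111.] 88.3 white 0 None
scene pocket_fork 0.73 [ 0.4679 -0.0349] rect [467. -34.] [ 71. 105.] 88.3 white 0 None
side weight_large [0.4527 0.2498] 0.03 (np.int64(233),)
side weight_medium [ 0.593  -0.3378] 0.0 (np.int64(347),)
side weight_small [ 0.4358 -0.2515] 0.02 (np.int64(210),)
side lifting_fork [0.4484 0.3857 0.718 ] 0.4 (np.int64(165),)
side pocket_large 0.55 [0.4738 0.0356] rect [474.  37.] [ 70. 103.] 86.2 white 133 [0.4771 0.0416]
side pocket_medium 0.71 [ 0.5748 -0.0435] rect [577. -43.] [ 79. 108.] 83.9 white 75 [ 0.5779 -0.0361]
side pocket_small 0.93 [0.5784 0.0306] rect [580.  33.] [ 73. 104.] 85.8 white 27 [0.5774 0.0438]
side pocket_fork 0.63 [ 0.4704 -0.0374] rect [471. -37.] [ 77. 104.] 86.0 white 156 [ 0.471 -0.03 ]
[0.41434279 0.36802875] [0.48306196 0.41241593] [0.44870238 0.39022234] 0.08180798383897249 -2.568089940997581
```

```bash
python3 -m pendant '[[-0.077,-0.048,0.14,0,0,0,1],[-0.077,-0.048,0.14,0,0,0,1],[-0.077,-0.048,0.14,0,0,0,1],[-0.077,-0.048,0.14,0,0,0,1],[-0.077,-0.048,0.14,0,0,0,1],[-0.077,-0.048,0.22,0,0,0,1],[-0.077,-0.048,0.22,0,0,0,1],[-0.077,-0.048,0.22,0,0,0,1]]' 60
python3 -m pendant '[[0,0,0,0,0,0,0],[0,0,0,0,0,0,0],[0,0,0,0,0,0,0],[0,0,0,0,0,0,0],[0,0,0,0,0,0,0],[0,0,0,0,0,0,0],[0,0,0,0,0,0,0],[0,0,0,0,0,0,0]]' 60
```

```text
clock: 3.53
position: [0.4446, 0.25, 0.0051]
tcp_rot: [-0.005, 0.221, 0.975, -0.004]
ft_force: [-2.8, -1.5, -0.3]
grip_width: 0.0851
clock: 4.2
position: [0.4516, 0.2533, 0.0146]
tcp_rot: [0.002, 0.221, 0.975, 0.001]
ft_force: [-3.0, -4.0, 7.5]
grip_width: 0.0429
```

```bash
python3 -m pendant '[[0,0,-0.03,0,0,0,0],[0,0,-0.06,0,0,0,0],[0,0,-0.1,0,0,0,0],[0,0,-0.1,0,0,0,0],[0,0,-0.1,0,0,0,0],[0,0,-0.1,0,0,0,0],[0,0,-0.1,0,0,0,0],[0,0,-0.1,0,0,0,0]]' 60
python3 - <<'E'
from h import *
s=bot.state(); print({k:np.round(v,4).tolist() for k,v in s.items()})
im=bot.grab_frame("wrist"); cv2.imwrite("pics/w2.png",im)
s=bot.state(); print(np.round(s["position"],4))
E
```

```text
clock: 4.87
position: [0.4481, 0.2519, 0.1092]
tcp_rot: [-0.002, 0.221, 0.975, -0.001]
ft_force: [-0.9, 0.6, -4.5]
grip_width: 0.0432
{'clock': 4.8667, 'joint_pos': [0.4636, 0.0746, 2.0636, 0.0001, 1.0076, -0.6615], 'qvel': [-0.0022, 0.0076, -0.0047, 0.0007, 0.0003, 0.0006], 'tau': [0.0169, -39.9175, -35.3573, -0.009, -0.023, 0.0002], 'position': [0.4481, 0.2519, 0.1092], 'tcp_rot': [-0.0016, 0.221, 0.9753, -0.0013], 'ft_force': [-0.9375, 0.6035, -4.5269], 'wrist_torque': [0.0006, -0.0114, 0.003], 'grip_width': 0.0432}
[0.4483 0.2519 0.1093]
```

View pics/w2.png

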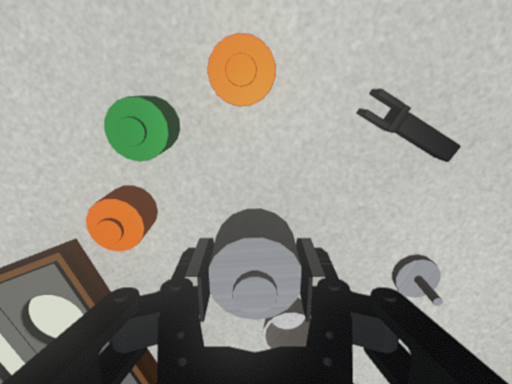

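```bash
python3 - <<'E'
from h import *
p=np.array(bot.state()["position"]); print(p)
a=ray("wrist",254,289,p[2]-.0146+.047); b=ray("wrist",256,277.5,p[2]-.0146+.036)
R=np.array([[-.9023,.431],[.431,.9023]])
for q in (a,b): print(q,"tool offset",R@(q-p[:2]))
# target
for t in ([.4745,.0365],):
    d=np.array(t)-p[:2]; print("shift tool",R@d)
E
```

```text
[0.44830486 0.2519403  0.10926268]
[0.44909173 0.25207542] tool offset [-0.00065175  0.00046106]
[0.45104067 0.25213976] tool offset [-0.00238257  0.0013591 ]
shift tool [-0.11649065 -0.18310168]
```

```bash
python3 -m pendant '[[-0.058,-0.202,-0.1,0,0,0,0],[-0.058,-0.202,-0.1,0,0,0,0],[-0.058,-0.202,-0.1,0,0,0,0],[-0.058,-0.202,-0.1,0,0,0,0],[-0.058,-0.202,-0.1,0,0,0,0],[-0.058,-0.202,-0.1,0,0,0,0],[-0.058,-0.202,-0.1,0,0,0,0],[-0.058,-0.202,-0.1,0,0,0,0]]' 60
cat > pock.py <<'E'
from h import *
import sys
im=bot.grab_frame("wrist"); cv2.imwrite(sys.argv[1],im); print(np.round(bot.state()["position"],4))
for n in N[4:8]:
    for q in bot.cut_out("wrist",n)[:1]:
        m=q["pixels"]; v,u=np.nonzero(m); P=np.array([ray("wrist",a,b,.030) for a,b in zip(u[::4],v[::4])]).astype(np.float32)*1000
        R=cv2.minAreaRect(P); g=im.min(2); t,_=cv2.threshold(g[m].reshape(1,-1),0,255,cv2.THRESH_OTSU)
        wm=(m&(g>t)).astype(np.uint8); k,l,s,cc=cv2.connectedComponentsWithStats(wm); i=1+np.argmax(s[1:,4])
        vv,uu=np.nonzero(l==i); F=np.array([ray("wrist",a,b,.020) for a,b in zip(uu,vv)]).astype(np.float32)*1000; S=cv2.minAreaRect(F)
        print(n,round(q["score"],2),"block",np.round(R[0],1),np.round(R[1]),round(R[2],1),"floor",np.round(F.mean(0),1),np.round(S[0],1),np.round(S[1]),round(S[2],1),"u,v",uu.mean().round(),vv.mean().round())
E
python3 pock.py pics/w3.png
```

```text
clock: 5.58
position: [0.4151, 0.0445, 0.2111]
tcp_rot: [0.0, 0.223, 0.975, 0.0]
ft_force: [0.3, 0.6, -4.4]
grip_width: 0.043
[0.4147 0.0453 0.2104]
pocket_large 0.74 block [468.3  37.9] [71. 95.] 85.7 floor [468.4  47.2] [468.1  46.7] [56. 30.] 39.8 u,v 275.0 205.0
pocket_medium 0.8 block [600.6 -40.6] [72. 52.] 82.5 floor [616.2 -50.4] [607. -44.] [71. 54.] 85.4 u,v 254.0 325.0
pocket_small 0.66 block [608.3   9.9] [26. 44.] 77.8 floor [620.8   7.7] [618.4   6.8] [27. 40.] 78.9 u,v 294.0 313.0
pocket_fork 0.7 block [444.8 -30.4] [70. 54.] 87.1 floor [447.8 -32.6] [450.9 -32. ] [31. 48.] 86.4 u,v 207.0 218.0
```

View pics/w3.png

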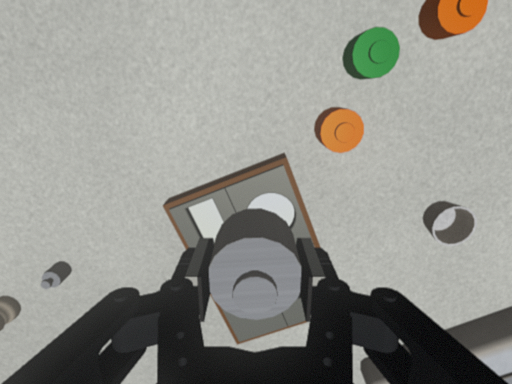

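```bash
python3 -m pendant '[[-0.226,0.003,0,0,0,0,0],[-0.226,0.003,0,0,0,0,0],[-0.226,0.003,0,0,0,0,0],[-0.226,0.003,0,0,0,0,0],[-0.226,0.003,0,0,0,0,0],[-0.226,0.003,0,0,0,0,0],[-0.226,0.003,0,0,0,0,0],[-0.226,0.003,0,0,0,0,0]]' 60
python3 pock.py pics/w4.png
```

```text
clock: 6.5
position: [0.6208, -0.0487, 0.2093]
tcp_rot: [-0.002, 0.221, 0.975, -0.0]
ft_force: [-1.4, -0.5, -5.7]
grip_width: 0.0434
[ 0.6198 -0.0483  0.2094]
pocket_medium 0.29 block [497.1  34.5] [70. 61.] 86.8 floor [486.5  31.2] [488.4  30.3] [56. 23.] 64.5 u,v 269.0 11.0
pocket_small 0.73 block [580.2  29.3] [ 71. 106.] 86.0 floor [579.8  30.1] [580.1  30.2] [31. 32.] 19.2 u,v 305.0 102.0
pocket_fork 0.72 block [575.5 -41.6] [ 71. 105.] 86.3 floor [575.1 -41.5] [575.1 -41.6] [42. 42.] 64.5 u,v 242.0 127.0
```

View pics/w4.png

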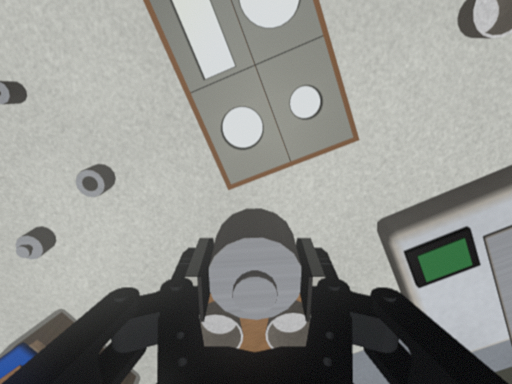

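```bash
python3 -m pendant '[[0.1685,0.013,0.12,0,0,0,0],[0.1685,0.013,0.12,0,0,0,0],[0.1685,0.013,0.12,0,0,0,0],[0.1685,0.013,0.12,0,0,0,0],[0.1685,0.013,0.12,0,0,0,0],[0.1685,0.013,0.12,0,0,0,0],[0.1685,0.013,0.12,0,0,0,0],[0.1685,0.013,0.12,0,0,0,0]]' 60
python3 - <<'E'
from h import *
import time
a=[]
for _ in range(4):
    bot.grab_frame("side"); a.append(bot.state()["position"])
print(np.round(a,4))
E
```

```text
clock: 7.42
position: [0.4736, 0.0356, 0.0917]
tcp_rot: [0.001, 0.22, 0.975, 0.0]
ft_force: [1.0, -0.1, -4.7]
grip_width: 0.0432
[[0.4754 0.0353 0.0928]
 [0.4762 0.0351 0.0933]
 [0.4765 0.035  0.0934]
 [0.4763 0.0349 0.0932]]
```

```bash
python3 -m pendant '[[0.003,0,0.01,0,0,0,0],[0.003,0,0.02,0,0,0,0],[0.003,0,0.03,0,0,0,0],[0.003,0,0.04,0,0,0,0],[0.003,0,0.048,0,0,0,0],[0.003,0,0.052,0,0,0,0],[0.003,0,0.055,0,0,0,0],[0.003,0,0.055,0,0,0,0]]' 60
python3 -m pendant '[[0,0,0,0,0,0,0],[0,0,0.001,0,0,0,0],[0,0,0.001,0,0,0,0],[0,0,0.002,0,0,0,0],[0,0,0.002,0,0,0,0],[0,0,0.003,0,0,0,0],[0,0,0.003,0,0,0,0],[0,0,0.003,0,0,0,0]]' 60
```

```text
clock: 8.28
position: [0.4707, 0.0363, 0.0354]
tcp_rot: [-0.001, 0.221, 0.975, -0.0]
ft_force: [-1.4, 0.1, -5.4]
grip_width: 0.043
clock: 8.95
position: [0.4718, 0.0364, 0.0346]
tcp_rot: [0.0, 0.221, 0.975, 0.0]
ft_force: [-3.7, 0.5, 5.7]
grip_width: 0.0429
```

```bash
python3 -m pendant '[[0,0,0,0,0,0,0.8],[0,0,0,0,0,0,0.8],[0,0,0,0,0,0,0.8],[0,0,0,0,0,0,0.8],[0,0,-0.03,0,0,0,0.8],[0,0,-0.07,0,0,0,0.8],[0,0,-0.11,0,0,0,0.8],[0,0,-0.12,0,0,0,0.8]]' 60
python3 - <<'E'
from h import *
im=bot.grab_frame("wrist"); cv2.imwrite("pics/w5.png",im); print({k:np.round(v,4).tolist() for k,v in bot.state().items() if k in("position","ft_force")})
M["weight_large"]=[[[x,y,z+.02] for x,y,z in q] for q in M["weight_large"]]
m=near("wrist","weight_large",[.475,.037,.05],0)
if m is not None: print(fit("wrist","weight_large",m,[.475,.037]))
E
```

```text
clock: 9.62
position: [0.4756, 0.0365, 0.16]
tcp_rot: [0.005, 0.221, 0.975, 0.001]
ft_force: [1.5, -0.5, 1.0]
grip_width: 0.068
{'position': [0.476, 0.0365, 0.16], 'ft_force': [0.5732, 0.1088, 1.1324]}
(array([0.47335664, 0.03568678]), np.float64(0.005237359401832009), (np.int64(2511),))
```

View pics/w5.png

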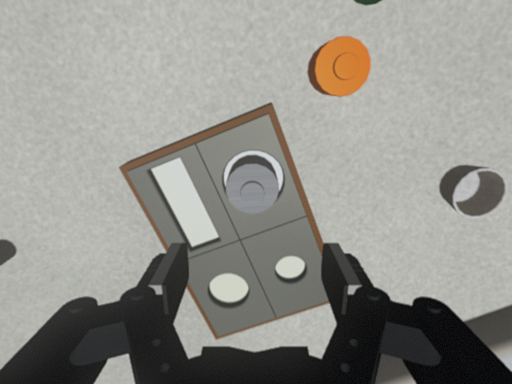

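```bash
python3 -m pendant '[[-0.2,-0.25,-0.04,0,0,0,1],[-0.2,-0.25,-0.04,0,0,0,1],[-0.2,-0.25,-0.04,0,0,0,1],[-0.2,-0.25,-0.04,0,0,0,1],[-0.2,-0.25,-0.04,0,0,0,1],[-0.2,-0.25,-0.04,0,0,0,1],[-0.2,-0.25,-0.04,0,0,0,1],[-0.2,-0.25,-0.04,0,0,0,1]]' 60
python3 - <<'E'
from h import *
bot.grab_frame("side"); bot.grab_frame("side"); bot.grab_frame("side")
im=bot.grab_frame("wrist"); cv2.imwrite("pics/w6.png",im); p=bot.state()["position"]; print(np.round(p,4))
R=np.array([[-.9023,.431],[.431,.9023]])
for n,g in [("weight_medium",[.591,-.338,.02]),("weight_small",[.436,-.2515,.02])]:
    m=near("wrist",n,g,0); print(n,proj("wrist",g))
    if m is not None: r=fit("wrist",n,m,g[:2]); print(r, "shift",R@(r[0]-p[:2]))
E
```

```text
clock: 10.38
position: [0.5433, -0.2784, 0.1912]
tcp_rot: [-0.001, 0.222, 0.975, -0.0]
ft_force: [0.4, -0.2, -0.4]
grip_width: 0.0852
[ 0.5428 -0.2755  0.1908]
weight_medium (np.float64(222.025810583631), np.float64(230.28150069266968))
(array([ 0.59235414, -0.33496474]), np.float64(0.07231481068464518), (np.int64(817),)) shift [-0.07034314 -0.03224983]
weight_small (np.float64(226.92784110198104), np.float64(63.191478810040564))
(array([ 0.43527792, -0.24956046]), np.float64(0.006827577218359693), (np.int64(519),)) shift [ 0.10819598 -0.0228894 ]
```

View pics/w6.png

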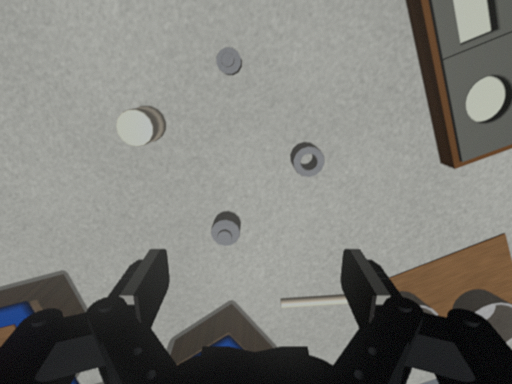

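```bash
python3 - <<'E'
from h import *
R=np.array([[-.9023,.431],[.431,.9023]]); m=np.array([.5924,-.335])
for z in (0,.05,.08,.12):
    for uv in ((232,302),(65,272)): print(z,uv,np.round(ray("wrist",*uv,z),3),"rel tool",np.round(R@(ray("wrist",*uv,z)-m),3))
for c,uv in (("side",(487,247)),("side",(424,370)),("scene",(118,334)),("scene",(154,379))): print(c,uv,[np.round(ray(c,*uv,z),3).tolist() for z in (0,.05,.08)])
E
```

```text
0 (232, 302) [ 0.698 -0.38 ] rel tool [-0.115  0.005]
0 (65, 272) [ 0.565 -0.552] rel tool [-0.069 -0.208]
0.05 (232, 302) [ 0.664 -0.359] rel tool [-0.075  0.009]
0.05 (65, 272) [ 0.55  -0.506] rel tool [-0.036 -0.172]
0.08 (232, 302) [ 0.644 -0.347] rel tool [-0.051  0.012]
0.08 (65, 272) [ 0.542 -0.477] rel tool [-0.016 -0.15 ]
0.12 (232, 302) [ 0.616 -0.33 ] rel tool [-0.019  0.015]
0.12 (65, 272) [ 0.531 -0.44 ] rel tool [ 0.011 -0.121]
side (487, 247) [[0.933, -0.295], [0.875, -0.338], [0.839, -0.363]]
side (424, 370) [[0.609, -0.504], [0.578, -0.528], [0.559, -0.543]]
scene (118, 334) [[0.645, -0.387], [0.673, -0.381], [0.69, -0.378]]
scene (154, 379) [[0.756, -0.355], [0.776, -0.352], [0.788, -0.35]]
```

```bash
python3 -m pendant '[[-0.07,-0.032,0.1,0,0,0,1],[-0.07,-0.032,0.1,0,0,0,1],[-0.07,-0.032,0.1,0,0,0,1],[-0.07,-0.032,0.1,0,0,0,1],[-0.07,-0.032,0.14,0,0,0,1],[-0.07,-0.032,0.177,0,0,0,1],[-0.07,-0.032,0.177,0,0,0,1],[-0.07,-0.032,0.177,0,0,0,1]]' 60
python3 -m pendant '[[0,0,0,0,0,0,1],[0,0,0,0,0,0,0],[0,0,0,0,0,0,0],[0,0,0,0,0,0,0],[0,0,0,0,0,0,0],[0,0,0,0,0,0,0],[0,0,0,0,0,0,0],[0,0,0,0,0,0,0]]' 60
python3 -c "
from plant import bot
print(bot.state()['position'])"
```

```text
clock: 11.35
position: [0.5905, -0.3313, 0.0138]
tcp_rot: [-0.004, 0.22, 0.975, 0.001]
ft_force: [0.1, 0.4, 0.0]
grip_width: 0.0855
clock: 12.02
position: [0.5943, -0.3356, 0.0186]
tcp_rot: [0.001, 0.221, 0.975, -0.001]
ft_force: [-0.4, -0.7, 7.7]
grip_width: 0.0291
[ 0.59427705 -0.3355596   0.0185943 ]
```

```bash
python3 -m pendant '[[0,0,-0.001,0,0,0,0],[0,0,-0.002,0,0,0,0],[0,0,-0.003,0,0,0,0],[0,0,-0.005,0,0,0,0],[0,0,-0.007,0,0,0,0],[0,0,-0.01,0,0,0,0],[0,0,-0.01,0,0,0,0],[0,0,-0.01,0,0,0,0]]' 60
python3 - <<'E'
from h import *
im=bot.grab_frame("wrist"); cv2.imwrite("pics/w7.png",im[150:384,130:390].repeat(2,0).repeat(2,1)); print(np.round(bot.state()["position"],4),np.round(bot.state()["ft_force"],2))
E
```

```text
clock: 12.68
position: [0.5935, -0.3346, 0.0265]
tcp_rot: [0.0, 0.221, 0.975, -0.0]
ft_force: [-0.5, 0.3, -1.8]
grip_width: 0.0285
[ 0.5933 -0.3345  0.0264] [ 0.59 -0.68 -1.24]
```

View pics/w7.png

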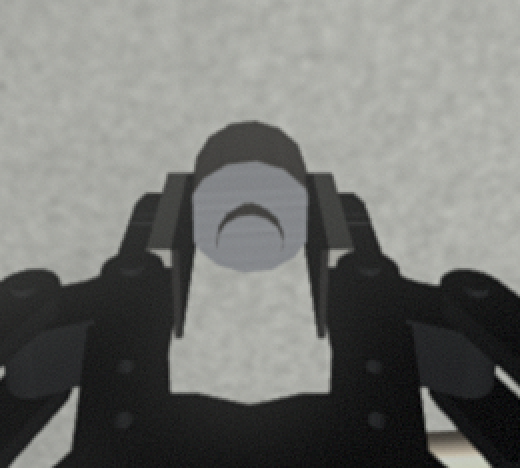

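```bash
python3 - <<'E'
from h import *
p=bot.state()["position"]; R=np.array([[-.9023,.431],[.431,.9023]])
q=ray("wrist",255,258,.035); o=R@(q-p[:2]); print("offset tool",o, "shift", R@(np.array([.5753,-.0416])-p[:2])-o)
E
python3 -m pendant '[[0,0,-0.02,0,0,0,0],[0,0,-0.05,0,0,0,0],[0,0,-0.08,0,0,0,0],[0,0,-0.08,0,0,0,0],[0,0,-0.08,0,0,0,0],[0,0,-0.08,0,0,0,0],[0,0,-0.08,0,0,0,0],[0,0,-0.08,0,0,0,0]]' 60
```

```text
offset tool [0.00041468 0.00084816] shift [0.14208584 0.25567384]
clock: 13.4
position: [0.5918, -0.3336, 0.1038]
tcp_rot: [-0.002, 0.221, 0.975, 0.001]
ft_force: [-0.1, -0.9, -1.8]
grip_width: 0.0287
```

```bash
python3 -m pendant '[[0.142,0.256,0,0,0,0,0],[0.142,0.256,0,0,0,0,0],[0.142,0.256,0,0,0,0,0],[0.142,0.256,0,0,0,0,0],[0.142,0.256,0,0,0,0,0],[0.142,0.256,0,0,0,0,0],[0.142,0.256,0,0,0,0,0],[0.142,0.256,0,0,0,0,0]]' 60
python3 - <<'E'
from h import *
for _ in range(4): bot.grab_frame("wrist")
p=bot.state()["position"]; R=np.array([[-.9023,.431],[.431,.9023]])
print(np.round(p,4),"shift", R@(np.array([.5753,-.0416])-p[:2])-[.0004,.0008])
E
```

```text
clock: 14.07
position: [0.5732, -0.0354, 0.1046]
tcp_rot: [-0.002, 0.219, 0.976, 0.001]
ft_force: [-0.4, 0.5, -1.7]
grip_width: 0.0288
[ 0.5751 -0.0426  0.1055] shift [-0.00011417  0.00021751]
```

```bash
python3 -m pendant '[[0,0,0.015,0,0,0,0],[0,0,0.03,0,0,0,0],[0,0,0.042,0,0,0,0],[0,0,0.05,0,0,0,0],[0,0,0.055,0,0,0,0],[0,0,0.059,0,0,0,0],[0,0,0.062,0,0,0,0],[0,0,0.062,0,0,0,0]]' 60
python3 -m pendant '[[0,0,0.001,0,0,0,0],[0,0,0.002,0,0,0,0],[0,0,0.003,0,0,0,0],[0,0,0.004,0,0,0,0],[0,0,0.005,0,0,0,0],[0,0,0.005,0,0,0,0],[0,0,0.005,0,0,0,0],[0,0,0.005,0,0,0,0]]' 60
```

```text
clock: 14.93
position: [0.5754, -0.0425, 0.0439]
tcp_rot: [-0.0, 0.221, 0.975, -0.0]
ft_force: [0.1, -0.1, -2.2]
grip_width: 0.0286
clock: 15.6
position: [0.5755, -0.0422, 0.0393]
tcp_rot: [0.0, 0.221, 0.975, 0.0]
ft_force: [-0.4, 0.0, -1.8]
grip_width: 0.0288
```

```bash
python3 -m pendant '[[0,0,0.0005,0,0,0,0],[0,0,0.001,0,0,0,0],[0,0,0.0015,0,0,0,0],[0,0,0.002,0,0,0,0],[0,0,0.0025,0,0,0,0],[0,0,0.0025,0,0,0,0],[0,0,0.0025,0,0,0,0],[0,0,0.0025,0,0,0,0]]' 60
```

```text
clock: 16.27
position: [0.5757, -0.0423, 0.0386]
tcp_rot: [0.0, 0.221, 0.975, -0.0]
ft_force: [-4.8, 0.3, 10.2]
grip_width: 0.0286
```

```bash
python3 -m pendant '[[0,0,0,0,0,0,0.7],[0,0,0,0,0,0,0.7],[0,0,0,0,0,0,0.7],[0,0,0,0,0,0,0.7],[0,0,-0.03,0,0,0,0.7],[0,0,-0.07,0,0,0,0.7],[0,0,-0.11,0,0,0,0.7],[0,0,-0.12,0,0,0,0.7]]' 60
python3 - <<'E'
from h import *
im=bot.grab_frame("wrist"); cv2.imwrite("pics/w8.png",im); print({k:np.round(v,4).tolist() for k,v in bot.state().items() if k in("position","ft_force")})
n="weight_medium"; M[n]=[[[x,y,z+.02] for x,y,z in q] for q in M[n]]
m=near("wrist",n,[.575,-.042,.04],0)
if m is not None: print(fit("wrist",n,m,[.575,-.042]))
E
python3 -m pendant '[[-0.002,-0.248,0,0,0,0,1],[-0.002,-0.248,0,0,0,0,1],[-0.002,-0.248,0,0,0,0,1],[-0.002,-0.248,0,0,0,0,1],[-0.002,-0.248,0,0,0,0,1],[-0.002,-0.248,0,0,0,0,1],[-0.002,-0.248,0,0,0,0,1],[-0.002,-0.248,0,0,0,0,1]]' 60
python3 - <<'E'
from h import *
bot.grab_frame("side"); bot.grab_frame("side"); bot.grab_frame("side")
im=bot.grab_frame("wrist"); cv2.imwrite("pics/w9.png",im); p=bot.state()["position"]; print(np.round(p,4))
R=np.array([[-.9023,.431],[.431,.9023]])
for n,g in [("weight_small",[.4353,-.2496,.02])]:
    m=near("wrist",n,g,0); print(n,proj("wrist",g))
    if m is not None: r=fit("wrist",n,m,g[:2]); print(r, "shift",R@(r[0]-p[:2]))
E
```

```text
clock: 16.93
position: [0.5798, -0.0428, 0.1639]
tcp_rot: [0.005, 0.221, 0.975, 0.001]
ft_force: [1.6, 0.1, 2.0]
grip_width: 0.0599
{'position': [0.5802, -0.0428, 0.164], 'ft_force': [0.1196, 0.2319, 1.7208]}
(array([ 0.57432396, -0.04131853]), np.float64(0.007885754685133861), (np.int64(1164),))
clock: 17.7
position: [0.4683, -0.268, 0.1546]
tcp_rot: [-0.002, 0.223, 0.975, 0.001]
ft_force: [-0.1, -0.3, -0.4]
grip_width: 0.0855
[ 0.4705 -0.2655  0.1558]
weight_small (np.float64(252.698657676339), np.float64(138.45614731461976))
(array([ 0.43645031, -0.2524615 ]), np.float64(0.011774558508506061), (np.int64(629),)) shift [ 0.03628859 -0.00292445]
```

View pics/w8.png

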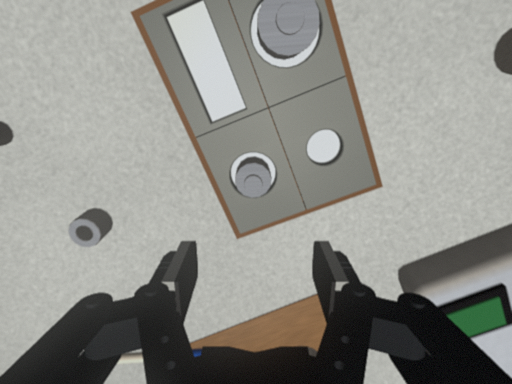

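```bash
python3 -m pendant '[[0.036,-0.003,0.07,0,0,0,1],[0.036,-0.003,0.07,0,0,0,1],[0.036,-0.003,0.07,0,0,0,1],[0.036,-0.003,0.1,0,0,0,1],[0.036,-0.003,0.13,0,0,0,1],[0.036,-0.003,0.146,0,0,0,1],[0.036,-0.003,0.146,0,0,0,1],[0.036,-0.003,0.146,0,0,0,1]]' 60
python3 -m pendant '[[0,0,0,0,0,0,1],[0,0,0,0,0,0,0],[0,0,0,0,0,0,0],[0,0,0,0,0,0,0],[0,0,0,0,0,0,0],[0,0,0,0,0,0,0],[0,0,0,0,0,0,0],[0,0,0,0,0,0,0]]' 60
python3 -m pendant '[[0,0,0,0,0,0,0],[0,0,0,0,0,0,0],[0,0,-0.003,0,0,0,0],[0,0,-0.005,0,0,0,0],[0,0,-0.007,0,0,0,0],[0,0,-0.01,0,0,0,0],[0,0,-0.01,0,0,0,0],[0,0,-0.01,0,0,0,0]]' 60
python3 - <<'E'
from h import *
im=bot.grab_frame("wrist"); cv2.imwrite("pics/w10.png",im[150:384,130:390].repeat(2,0).repeat(2,1)); print(np.round(bot.state()["position"],4),np.round(bot.state()["ft_force"],2))
E
```

```text
clock: 18.62
position: [0.437, -0.2532, 0.0107]
tcp_rot: [-0.001, 0.22, 0.975, 0.0]
ft_force: [0.1, 0.7, 0.4]
grip_width: 0.0856
clock: 19.28
position: [0.437, -0.2543, 0.0116]
tcp_rot: [0.0, 0.221, 0.975, -0.0]
ft_force: [-0.9, 1.3, 6.0]
grip_width: 0.0203
clock: 19.95
position: [0.4367, -0.2542, 0.021]
tcp_rot: [0.0, 0.221, 0.975, -0.0]
ft_force: [-0.3, -0.3, -0.9]
grip_width: 0.0207
[ 0.4366 -0.2541  0.0208] [0.02 0.24 0.19]
```

View pics/w10.png

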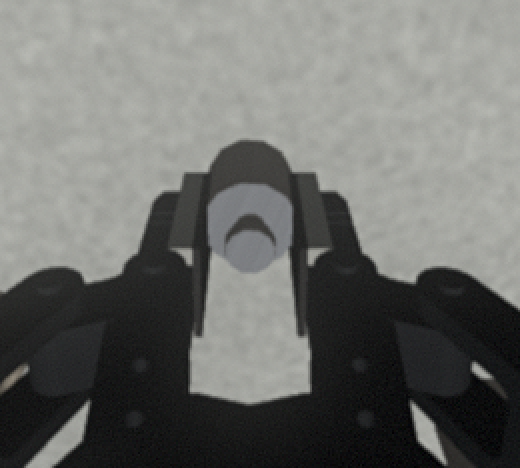

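```bash
python3 - <<'E'
from h import *
p=bot.state()["position"]; R=np.array([[-.9023,.431],[.431,.9023]])
q=ray("wrist",255,261,.0352); o=R@(q-p[:2]); print("offset tool",o, "shift", R@(np.array([.5799,.0297])-p[:2])-o)
E
python3 -m pendant '[[0,0,-0.02,0,0,0,0],[0,0,-0.05,0,0,0,0],[0,0,-0.09,0,0,0,0],[0,0,-0.11,0,0,0,0],[0,0,-0.11,0,0,0,0],[0,0,-0.11,0,0,0,0],[0,0,-0.11,0,0,0,0],[0,0,-0.11,0,0,0,0]]' 60
```

```text
offset tool [0.00223831 0.00082747] shift [-0.00919473  0.31700951]
clock: 20.67
position: [0.4351, -0.2531, 0.1287]
tcp_rot: [-0.002, 0.221, 0.975, 0.001]
ft_force: [0.7, 0.0, -1.7]
grip_width: 0.0205
```

```bash
python3 -m pendant '[[-0.009,0.317,0,0,0,0,0],[-0.009,0.317,0,0,0,0,0],[-0.009,0.317,0,0,0,0,0],[-0.009,0.317,0,0,0,0,0],[-0.009,0.317,0,0,0,0,0],[-0.009,0.317,0,0,0,0,0],[-0.009,0.317,0,0,0,0,0],[-0.009,0.317,0,0,0,0,0]]' 60
python3 - <<'E'
from h import *
for _ in range(5): bot.grab_frame("wrist")
p=bot.state()["position"]; R=np.array([[-.9023,.431],[.431,.9023]])
print(np.round(p,4),"shift", R@(np.array([.5799,.0297])-p[:2])-[.0015,.0008])
E
```

```text
clock: 21.33
position: [0.5814, 0.0317, 0.1285]
tcp_rot: [-0.001, 0.22, 0.975, 0.0]
ft_force: [0.1, -0.5, -0.7]
grip_width: 0.0203
[0.5799 0.0278 0.1288] shift [-0.0006993   0.00090421]
```

```bash
python3 -m pendant '[[-0.001,0.001,0.03,0,0,0,0],[-0.001,0.001,0.05,0,0,0,0],[-0.001,0.001,0.065,0,0,0,0],[-0.001,0.001,0.075,0,0,0,0],[-0.001,0.001,0.083,0,0,0,0],[-0.001,0.001,0.089,0,0,0,0],[-0.001,0.001,0.092,0,0,0,0],[-0.001,0.001,0.092,0,0,0,0]]' 60
python3 -m pendant '[[0,0,0.001,0,0,0,0],[0,0,0.002,0,0,0,0],[0,0,0.003,0,0,0,0],[0,0,0.004,0,0,0,0],[0,0,0.005,0,0,0,0],[0,0,0.0055,0,0,0,0],[0,0,0.006,0,0,0,0],[0,0,0.006,0,0,0,0]]' 60
```

```text
clock: 22.25
position: [0.5826, 0.0282, 0.0386]
tcp_rot: [-0.0, 0.221, 0.975, -0.0]
ft_force: [0.0, 0.7, -1.9]
grip_width: 0.0207
clock: 22.92
position: [0.5826, 0.0285, 0.0327]
tcp_rot: [-0.0, 0.221, 0.975, -0.0]
ft_force: [-0.5, 0.2, -1.3]
grip_width: 0.0204
```

```bash
python3 -m pendant '[[0,0,0.0005,0,0,0,0],[0,0,0.001,0,0,0,0],[0,0,0.0015,0,0,0,0],[0,0,0.002,0,0,0,0],[0,0,0.002,0,0,0,0],[0,0,0.002,0,0,0,0],[0,0,0.002,0,0,0,0],[0,0,0.002,0,0,0,0]]' 60
```

```text
clock: 23.58
position: [0.5829, 0.0285, 0.0316]
tcp_rot: [0.0, 0.221, 0.975, 0.0]
ft_force: [-2.5, -0.2, 5.1]
grip_width: 0.0207
```

```bash
python3 -m pendant '[[0,0,0,0,0,0,0.5],[0,0,0,0,0,0,0.5],[0,0,0,0,0,0,0.5],[0,0,0,0,0,0,0.5],[0,0,-0.03,0,0,0,0.5],[0,0,-0.07,0,0,0,0.5],[0,0,-0.11,0,0,0,0.5],[0,0,-0.12,0,0,0,0.5]]' 60
python3 - <<'E'
from h import *
im=bot.grab_frame("wrist"); cv2.imwrite("pics/w11.png",im); print({k:np.round(v,4).tolist() for k,v in bot.state().items() if k in("position","ft_force")})
n="weight_small"; M[n]=[[[x,y,z+.02] for x,y,z in q] for q in M[n]]
m=near("wrist",n,[.58,.03,.04],0)
if m is not None: print(fit("wrist",n,m,[.58,.03]))
E
python3 -m pendant '[[0.216,0.227,0,0,0,0,1],[0.216,0.227,0,0,0,0,1],[0.216,0.227,0,0,0,0,1],[0.216,0.227,0,0,0,0,1],[0.216,0.227,0,0,0,0,1],[0.216,0.227,0,0,0,0,1],[0.216,0.227,0,0,0,0,1],[0.216,0.227,0,0,0,0,1]]' 40
python3 - <<'E'
from h import *
bot.grab_frame("side"); bot.grab_frame("side"); bot.grab_frame("side")
im=bot.grab_frame("wrist"); cv2.imwrite("pics/w12.png",im); p=bot.state()["position"]; print(np.round(p,4),bot.state()["joint_pos"])
R=np.array([[-.9023,.431],[.431,.9023]])
n="lifting_fork"; g=[.4487,.389,.01]
for r in bot.cut_out("wrist",n):
    m=r["pixels"].astype(np.uint8); v,u=np.nonzero(m); P=np.array([ray("wrist",a,b,.02) for a,b in zip(u,v)],np.float32)*1000
    q=cv2.minAreaRect(P); print(r["score"],len(u),u.mean(),v.mean(),q)
m=near("wrist",n,g,0)
if m is not None: r=fit("wrist",n,m,g[:2]+[-2.57]); print(r, "shift",R@(r[0][:2]-p[:2]))
E
```

```text
clock: 24.25
position: [0.5871, 0.0286, 0.158]
tcp_rot: [0.005, 0.221, 0.975, 0.001]
ft_force: [1.7, 0.7, 1.5]
grip_width: 0.0428
{'position': [0.5874, 0.0286, 0.1581], 'ft_force': [0.7667, -0.687, 0.9518]}
(array([0.57928997, 0.03028473]), np.float64(0.021335209488285045), (np.int64(711),))
clock: 25.02
position: [0.4828, 0.3295, 0.1484]
tcp_rot: [-0.002, 0.22, 0.975, -0.001]
ft_force: [0.9, 0.3, -0.1]
grip_width: 0.0857
[0.4844 0.3261 0.1487] [ 5.50187130e-01  1.61014608e-01  1.88598027e+00 -7.06889975e-04
  1.09807476e+00 -5.76426569e-01]
0.58 1652 297.9200968523002 123.20338983050847 ((452.7483825683594, 383.55438232421875), (80.46913146972656, 22.61152458190918), 35.856266021728516)
(array([ 0.45840492,  0.3848283 , -2.55763099]), np.float64(5.3986439145993135), (np.int64(1652),)) shift [0.04880401 0.04178182]
```

View pics/w12.png

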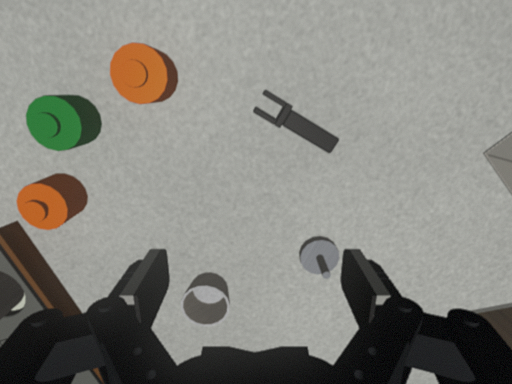

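View pics/w11.png

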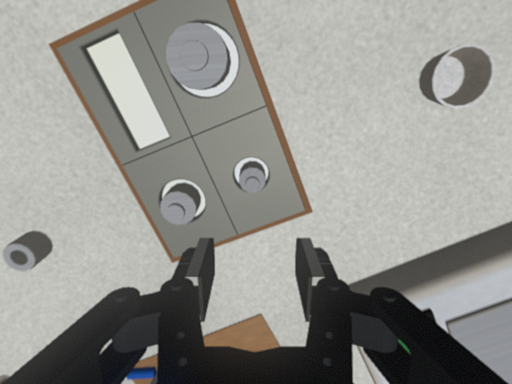

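```bash
python3 -m pendant '[[0.052,0.044,0.02,0,0,-0.9,1],[0.052,0.044,0.02,0,0,-0.9,1],[0.052,0.044,0.02,0,0,-0.9,1],[0.052,0.044,0.02,0,0,-0.9,1],[0.052,0.044,0.02,0,0,-0.9,1],[0.052,0.044,0.02,0,0,-0.9,1],[0.052,0.044,0.02,0,0,-0.9,1],[0.052,0.044,0.02,0,0,-0.9,1]]' 40
python3 -m pendant '[[0,0,0,0,0,-0.1,1],[0,0,0,0,0,-0.165,1],[0,0,0,0,0,-0.165,1],[0,0,0,0,0,-0.165,1],[0,0,0,0,0,-0.165,1],[0,0,0,0,0,-0.165,1],[0,0,0,0,0,-0.165,1],[0,0,0,0,0,-0.165,1]]' 40
cat > fork.py <<'E'
from h import *
import sys
from scipy.spatial.transform import Rotation as Ro
im=bot.grab_frame("wrist"); s=bot.state(); p=s["position"]; q=s["tcp_rot"]; R=Ro.from_quat([q[1],q[2],q[3],q[0]]).as_matrix()
print(np.round(p,4),"tool x",np.round(R[:,0],3))
zt=float(sys.argv[2])
for r in bot.cut_out("wrist","lifting_fork")[:2]:
    m=r["pixels"]; v,u=np.nonzero(m); P=np.array([ray("wrist",a,b,zt) for a,b in zip(u,v)],np.float32)*1000
    b=cv2.minAreaRect(P); print(r["score"],b)
    d=np.r_[b[0],0]/1000-np.r_[p[:2],0]; print("centre in tool",(R.T@d)[:2], "tool-x yaw",np.degrees(np.arctan2(R[1,0],R[0,0])))
cv2.imwrite(sys.argv[1],im)
E
python3 fork.py pics/w13.png .02
```

```text
clock: 25.98
position: [0.4586, 0.3867, 0.1303]
tcp_rot: [-0.0, -0.227, 0.974, -0.0]
ft_force: [0.1, -0.9, -0.1]
grip_width: 0.0857
clock: 26.65
position: [0.4578, 0.3885, 0.1308]
tcp_rot: [0.0, -0.304, 0.953, 0.0]
ft_force: [0.7, 0.2, -0.1]
grip_width: 0.0854
[0.4578 0.3886 0.1308] tool x [-0.815 -0.58   0.   ]
0.57 ((450.7848815917969, 384.39642333984375), (81.59087371826172, 21.218725204467773), 34.77423095703125)
centre in tool [0.00812197 0.00068074] tool-x yaw -144.54386733627248
```

View pics/w13.png

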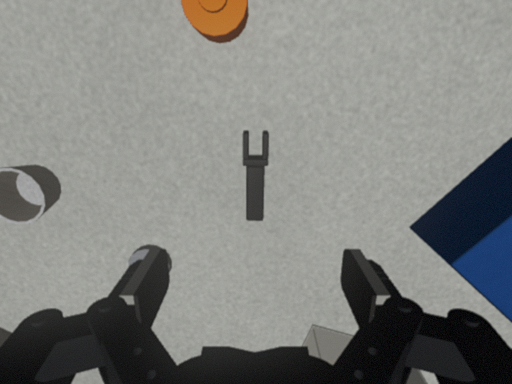

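```bash
python3 -m pendant '[[0.002,0.0005,0.03,0,0,0,1],[0.002,0.0005,0.06,0,0,0,1],[0.002,0.0005,0.09,0,0,0,1],[0.002,0.0005,0.11,0,0,0,1],[0.002,0.0005,0.119,0,0,0,1],[0.002,0.0005,0.119,0,0,0,1],[0.002,0.0005,0.119,0,0,0,1],[0.002,0.0005,0.119,0,0,0,1]]' 40
python3 -m pendant '[[0,0,0,0,0,0,0],[0,0,0,0,0,0,0],[0,0,0,0,0,0,0],[0,0,0,0,0,0,0],[0,0,0,0,0,0,0],[0,0,0,0,0,0,0],[0,0,0,0,0,0,0],[0,0,0,0,0,0,0]]' 40
python3 -m pendant '[[0,0,0,0,0,0,0],[0,0,-0.005,0,0,0,0],[0,0,-0.01,0,0,0,0],[0,0,-0.03,0,0,0,0],[0,0,-0.06,0,0,0,0],[0,0,-0.09,0,0,0,0],[0,0,-0.09,0,0,0,0],[0,0,-0.09,0,0,0,0]]' 40
python3 fork.py pics/w14.png .11
```

```text
clock: 27.42
position: [0.4572, 0.3889, 0.0135]
tcp_rot: [0.001, -0.305, 0.952, 0.001]
ft_force: [0.6, 0.5, 0.0]
grip_width: 0.085
clock: 28.08
position: [0.4562, 0.3881, 0.0122]
tcp_rot: [0.0, -0.305, 0.952, 0.0]
ft_force: [-0.1, -0.5, 2.8]
grip_width: 0.0144
clock: 28.75
position: [0.4575, 0.3892, 0.1048]
tcp_rot: [0.003, -0.305, 0.952, 0.001]
ft_force: [-1.0, 0.0, -0.4]
grip_width: 0.0146
[0.4562 0.3881 0.1027] tool x [-0.814 -0.58  -0.002]
```

View pics/w14.png

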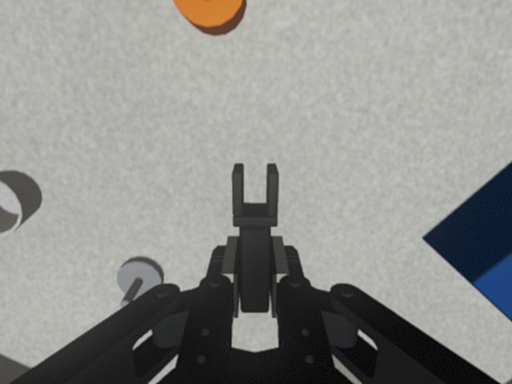

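```bash
python3 -c "
from h import *
a=ray('wrist',255,164,.1105);b=ray('wrist',255,311,.1105);print(a,b,np.hypot(*(a-b)),((a+b)/2-bot.state()['position'][:2])@np.array([[-.814,-.58],[-.58,.814]]).T)"
python3 -m pendant '[[0.13,-0.2,-0.03,0,0,0.686,0],[0.13,-0.2,-0.03,0,0,0.686,0],[0.13,-0.2,-0.03,0,0,0.686,0],[0.13,-0.2,-0.03,0,0,0.686,0],[0.13,-0.2,-0.03,0,0,0.686,0],[0.13,-0.2,-0.03,0,0,0.686,0],[0.13,-0.2,-0.03,0,0,0.686,0],[0.13,-0.2,-0.03,0,0,0.686,0]]' 40
cat > sh.py <<'E'
from h import *
from scipy.spatial.transform import Rotation as Ro
for _ in range(4): bot.grab_frame("wrist")
s=bot.state(); p=s["position"]; q=s["tcp_rot"]; R=Ro.from_quat([q[1],q[2],q[3],q[0]]).as_matrix()
print(np.round(p,4),"yaw",np.degrees(np.arctan2(R[1,0],R[0,0])),"to fork pocket",(R.T@np.array([.4765-p[0],-.035-p[1],0]))[:2])
E
python3 sh.py
```

```text
[0.41520124 0.35922818] [0.48145613 0.40650776] 0.081394527718285 [0.00830146 0.00036849]
clock: 29.52
position: [0.465, 0.1478, 0.1304]
tcp_rot: [-0.001, 0.035, 0.999, -0.0]
ft_force: [-0.1, 0.5, -0.5]
grip_width: 0.0145
[0.4654 0.1504 0.1309] yaw 176.27275189626937 to fork pocket [-0.02308404 -0.18433545]
```

```bash
python3 -m pendant '[[-0.025,-0.184,0,0,0,0,0],[-0.025,-0.184,0,0,0,0,0],[-0.025,-0.184,0,0,0,0,0],[-0.025,-0.184,0,0,0,0,0],[-0.025,-0.184,0,0,0,0,0],[-0.025,-0.184,0,0,0,0,0],[-0.025,-0.184,0,0,0,0,0],[-0.025,-0.184,0,0,0,0,0]]' 40
python3 sh.py
```

```text
clock: 30.38
position: [0.4787, -0.0345, 0.1313]
tcp_rot: [-0.0, 0.033, 0.999, 0.0]
ft_force: [-0.3, 0.2, -0.5]
grip_width: 0.0145
[ 0.4787 -0.0344  0.1316] yaw 176.30628745563376 to fork pocket [ 0.00214082 -0.00076102]
```

Positioned over the slot; lower to TCP z ≈ 0.032 and creep to contact.

```bash
python3 -m pendant '[[0,-0.0005,0.03,0,0,0,0],[0,-0.0005,0.055,0,0,0,0],[0,-0.0005,0.07,0,0,0,0],[0,-0.0005,0.08,0,0,0,0],[0,-0.0005,0.087,0,0,0,0],[0,-0.0005,0.092,0,0,0,0],[0,-0.0005,0.095,0,0,0,0],[0,-0.0005,0.095,0,0,0,0]]' 40
python3 -m pendant '[[0,0,0.001,0,0,0,0],[0,0,0.002,0,0,0,0],[0,0,0.003,0,0,0,0],[0,0,0.0035,0,0,0,0],[0,0,0.004,0,0,0,0],[0,0,0.004,0,0,0,0],[0,0,0.004,0,0,0,0],[0,0,0.004,0,0,0,0]]' 40
```

```text
clock: 31.25
position: [0.479, -0.0362, 0.0369]
tcp_rot: [0.0, 0.033, 0.999, -0.0]
ft_force: [0.6, -0.1, -0.7]
grip_width: 0.0143
clock: 31.92
position: [0.4787, -0.0363, 0.0328]
tcp_rot: [0.0, 0.033, 0.999, -0.0]
ft_force: [-0.2, 0.9, -0.0]
grip_width: 0.0148
```

```bash
python3 -m pendant '[[0,0,0.0005,0,0,0,0],[0,0,0.001,0,0,0,0],[0,0,0.001,0,0,0,0],[0,0,0.001,0,0,0,0],[0,0,0.001,0,0,0,0],[0,0,0.001,0,0,0,0],[0,0,0.001,0,0,0,0],[0,0,0.001,0,0,0,0]]' 40
python3 -m pendant '[[0,0,0,0,0,0,0.4],[0,0,0,0,0,0,0.4],[0,0,0,0,0,0,0.4],[0,0,0,0,0,0,0.4],[0,0,-0.03,0,0,0,0.4],[0,0,-0.07,0,0,0,0.4],[0,0,-0.11,0,0,0,0.4],[0,0,-0.15,0,0,0,0.4]]' 40
python3 -m pendant '[[-0.1,0.02,-0.03,0,0,0,0.4],[-0.1,0.02,-0.03,0,0,0,0.4],[-0.1,0.02,-0.03,0,0,0,0.4],[-0.1,0.02,-0.03,0,0,0,0.4],[-0.1,0.02,-0.03,0,0,0,0.4],[-0.1,0.02,-0.03,0,0,0,0.4],[-0.1,0.02,-0.03,0,0,0,0.4],[-0.1,0.02,-0.03,0,0,0,0.4]]' 40
python3 - <<'E'
from h import *
for _ in range(3): bot.grab_frame("side")
im=bot.grab_frame("wrist"); cv2.imwrite("pics/w15.png",im); print(np.round(bot.state()["position"],4))
for n,g in [("weight_large",[.4751,.0366]),("weight_medium",[.5753,-.0416]),("weight_small",[.5799,.0297]),("lifting_fork",[.4705,-.0347])]:
    M[n]=[[[x,y,z+.02] for x,y,z in q] for q in M[n]]
    m=near("wrist",n,g+[.04],0)
    if m is None: print(n,"none"); continue
    if "fork" in n:
        v,u=np.nonzero(m); print(n,g,cv2.minAreaRect(np.array([ray("wrist",a,b,.04) for a,b in zip(u,v)],np.float32)*1000))
    else: print(n,g,fit("wrist",n,m,g))
for c in ("scene","side"):
    im=bot.grab_frame(c)
    for n in ("spacer_tube","levelling_foot"): print(c,n,[(round(r["score"],2),np.round(w(c,r["location"]),3).tolist()) for r in bot.spot_in(c,n)][:1])
E
```

```text
clock: 32.58
position: [0.4788, -0.0363, 0.0322]
tcp_rot: [0.0, 0.033, 0.999, -0.0]
ft_force: [-1.3, -0.3, 5.5]
grip_width: 0.0141
clock: 33.25
position: [0.4779, -0.0361, 0.1828]
tcp_rot: [-0.001, 0.033, 0.999, 0.0]
ft_force: [0.6, -0.4, -0.5]
grip_width: 0.0343
clock: 33.92
position: [0.5783, -0.0231, 0.2107]
tcp_rot: [-0.001, 0.034, 0.999, 0.0]
ft_force: [-0.2, -0.7, -0.9]
grip_width: 0.0342
[ 0.5792 -0.0231  0.2116]
weight_large [0.4751, 0.0366] (array([0.47597764, 0.03554424]), np.float64(0.017137431779431722), (np.int64(2278),))
weight_medium [0.5753, -0.0416] (array([ 0.57754873, -0.0416695 ]), np.float64(0.01964279395016888), (np.int64(798),))
weight_small [0.5799, 0.0297] (array([0.58289555, 0.02987441]), np.float64(0.0572738426038768), (np.int64(438),))
lifting_fork [0.4705, -0.0347] ((581.705078125, 29.064655303955078), (28.639509201049805, 24.013408660888672), 41.34211730957031)
scene spacer_tube [(0.25, [0.481, 0.03, 0.063])]
scene levelling_foot [(0.63, [0.59, 0.351, 0.014])]
side spacer_tube [(0.5, [0.553, -0.23, 0.025])]
side levelling_foot [(0.5, [0.585, 0.348, 0.012])]
```

```bash
python3 - <<'E'
from h import *
im=bot.grab_frame("wrist"); g=im.max(2)
c,s=np.cos(-.066),np.sin(-.066); o=np.array([.4705,-.0347])
# slot coordinates of pixels at fork-top height, inside the block; black = fork, white = floor
V,U=np.mgrid[0:384,0:512]; 
def loc(z):
    P=np.array([ray("wrist",u,v,z) for u,v in ((0,0),(511,0),(511,383),(0,383))],np.float32)
    H=cv2.getPerspectiveTransform(np.float32([[0,0],[511,0],[511,383],[0,383]]),P)
    X=cv2.perspectiveTransform(np.stack([U,V],-1).reshape(-1,1,2).astype(np.float32),H).reshape(384,512,2)-o
    return np.stack([X[...,0]*c+X[...,1]*s,-X[...,0]*s+X[...,1]*c],-1)
L=loc(.04); ins=(abs(L[...,0])<.05)&(abs(L[...,1])<.030)
print("levels",np.percentile(g[ins],[2,10,25,50,75,90,98]))
m=ins&(g<60); k,l,st,_=cv2.connectedComponentsWithStats(m.astype(np.uint8))
for i in np.argsort(-st[1:,4])[:3]+1:
    b=cv2.minAreaRect((L[l==i]*1000).astype(np.float32)); print("dark blob",st[i,4],np.round(b[0],1),np.round(b[1],1),round(b[2],1))
print([ (round(r["score"],2),int(r["pixels"].sum()),np.round(np.array(np.nonzero(r["pixels"])).mean(1)[::-1])) for r in bot.cut_out("wrist","lifting_fork")], proj("wrist",[.4705,-.0347,.03]))
sub=g[ins.any(1)][:,ins.any(0)]; print(cv2.resize(sub,(40,50),interpolation=cv2.INTER_AREA).__floordiv__(26).astype(str).tolist() and "\n".join("".join(" .:-=+*#%@"[min(9,x//26)] for x in r) for r in cv2.resize(sub,(44,50),interpolation=cv2.INTER_AREA)))
E
```

```text
levels [ 56.  70. 119. 135. 146. 217. 221.]
dark blob 80 [8.3 0.1] [19.  35.1] 90.0
dark blob 68 [-24.  -8.] [ 3.7 21. ] 88.3
dark blob 50 [-22.7   8.3] [ 2.8 23.5] 89.3
[(0.68, 1454, array([234.,  62.]))] (np.float64(234.7733634366985), np.float64(60.50784440716501))
============================================
============================================
=================+=================+========
=======================================+=+++
==========-:::::::::::::::::::::::-==+++++++
===++=====--+*++++++**************+=++++++++
=+++===++=-=#%%%%%%%%%%%%%%%%%%%%%*=++++++++
++=+=++=+=-=#%#***%%%%%%%%#***#%%%*=++++++++
++++++++++-=#%+:::*%%%%%%%*-::*%%%*=++++++++
++++++++++--#%+:::=#%%%%%%*:::+%%%*=++++++++
++++++++++=-#%+::::*%%%%%%*-::+%%%*=++++++++
++++++++++=-#%+::::*%%%%%%*-::+%%%*=++++++++
++++++++++=-#%*-:::*%%%%%%*-::+%%%*=++++++++
++++++++++=-#%*-:::*%%%%%%*-::+%%%*=++++++++
++++++++++=-#%*-:::*%%%%%%#-::+%%%*=++++++++
++++++++++=-*%*-:::*%%%%%%#-::+%%%*=++++++++
++++++++++=-*%#-:::*%%%%%%#-::+%%%*=++++++++
++++++++++=-*%#-:::*%%%%%%#-::+%%%*=++++++++
++++++++++=-*%#-:::*#
[... 718 characters left out ...]
:::::::::=#%%%%#+++++++++
++++++++++++-*%%%*::::::::::=#%%%%#+++++++++
=+++++++++++-*%%%*::::::::::=#%%%%#+++++++++
=+++++++++++-+%%%*::::::::::=#%%%%#+++++++++
=+++++++++++-+%%%#-:::::::::-#%%%%#+++++++++
=+++++++++++-+%%%#-:::::::::-#%%%%#+++++++++
=+++++++++++-+%%%#-:::::::::-#%%%%#+++++++++
=+++++++++++==%%%#-:::::::::-#%%%%#+++++++++
=+++++++++++==%%%%-:::::::::-#%%%%#+++++++++
=+++++++++++==%%%%=:::::::::-#%%%%#+++++++++
=+++++++++++==%%%%-:::::::::-#%%%%#+++++++++
=+++++++++++==%%%%-:::::::::-#%%%%#+++++++++
=+++++++++++==%%%%+--------=*%%%%%#+++++++++
=+++++++++++=-####################*=++++++++
=+++++++++++========================++++++++
=+++++++++++++++++++++++++++++++++++++++++++
```

```bash
python3 -c "
from plant import bot
print(bot.sign_off(), bot.state()['clock'])"
```

```text
the job is handed in; nothing more can be done
the job is handed in; nothing more can be done
```

The job is handed in at about 34 s of the 102 s. All three weights stand upright in their own recesses, and the fork lies flat in its slot.

- **Seating:** each piece touched the recess floor at the expected height before I opened the fingers.
- **Weights:** the last wrist-camera fits put all three within about 3 mm of their recess centres.
- **Fork:** the pixel map of the slot shows it straight along the slot, with white floor on all sides.
- **Look-alikes:** the last check found the levelling foot where it started in both cameras. The side camera also found the spacer tube in place.
- **Checks that failed or disagreed:**
  - The scene camera's last spacer-tube report (score 0.25) was a false hit on the large weight.
  - My automatic fork fit in that check picked the wrong spot, so I used the pixel map instead.
  - The limit of 16 pictures was reached before I could view the last one, so the final check rests on numbers only.

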